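# Catch the sample trolley at the bar code reader

### The job

Press the release paddle so that the tube-rack trolley rolls down the rail, then catch it with the fingers on its front buffer plate, gently and moving along with it, as a jolt spoils the samples, before it runs into the end. Bring it to rest with the rack centred in front of the bar code reader, keep it still for three seconds while it is read, and finish holding it there with the fingers still against the plate. Leave everything else on the bench as it is.

Things in the scene. Friction and masses are not known exactly. Their poses are not given: they have to be found in the camera images.
- rail: Straight rail fixed on the bench, 720 mm long, two aluminium bars 60 mm apart. Origin on the bench under its middle; +y uphill along it, -y downhill, +x away from the robot. Slope 4 degrees: bar tops 75 mm above the bench at the origin, 70 mm more per metre of +y. End buffers at y = -0.352. Release shaft and bearings on the robot side, 70 mm from the middle line, up to 42 mm above the bars.
- trolley (a joint): Way the trolley has rolled downhill, m: 0 at the start (held), 0.50 at the end buffers. Four-wheeled carriage, deck 90 x 120 mm, yellow tube rack, tube tops 82 mm above the bars. 0.80 kg nominal (0.6 to 1.04), drag 1.4 N per m/s + 0.2 N: time constant about 0.55 s, final speed 0.15 to 0.37 m/s. Tied to the rail. A knock or squeeze over 3.5 N spoils it; running into still fingers gives more.
- rack_mid (a point): Centre of the trolley and its rack, 50 mm above the rail tops. To be brought level with the reader (same y in the frame of reader).
- nose (a point): Centre of the downhill face of the trolley's black buffer plate, where the fingers catch it; moves with it. Plate 60 mm across the rail, 50 mm high (20 to 70 mm above the bars), 93 mm downhill of rack_mid, on a 2500 N/m spring, damping 10 N per m/s, 18 mm travel. The space downhill of it is free for fingers from above.
- buffer: The buffer plate itself. Origin between the bar tops under the middle of the trolley, x across the rail away from the robot, y uphill along the bars; the nose is at y = -93 mm, z = 45 mm in it.
- paddle (a point): Middle of the top of the black release paddle on the robot side of the rail, 32 mm across x 50 mm along the rail, 8 mm thick, 46 mm from the shaft's axis. Pressed down with 3 to 5 N it turns the shaft and lifts the stop arm at the shaft's upper end out of the trolley's way. Free space below it.
- release (a joint): Angle of the release shaft, rad: about 0 with the paddle level (trolley held), grows as the paddle goes down, end stop 0.65. The trolley comes free between 0.25 and 0.4; the shaft stays where it is left. Press to 0.5 or more.
- reader: Grey bar code reader on a stand, 132 mm high, head 60 x 76 mm, on the far side of the rail, 105 mm from its middle line. Origin on the bench under it; axes parallel to rail's; its window faces -x, to the rail. It stands where the trolley has rolled 0.36 to 0.44 m.
- well_plate: Bystander: flat 127 x 85 x 14 mm plate with blue wells, loose on the bench; leave alone.
- tip_box: Bystander: blue box 124 x 89 x 67 mm with a clear lid, loose; leave alone.
- beaker: Bystander: glass beaker, 72 mm wide, 90 mm high, standing; leave alone.
- pen: Bystander: blue pen, 140 mm long, lying; leave alone.
- marker: Bystander: white marker with red cap, 140 mm long, lying; leave alone.
- jar: Bystander: jar with cap, 60 mm wide, 80 mm high, standing; leave alone.
There are look-alikes about, which are no part of the job. What is shaped like the reader but purple or red is not meant.

How it is judged:
By the outcome, as a careful person would: the job done as asked, in the order asked, and still so for the second after the job is handed in, while the arm keeps its last pose, push and grip.
It also fails if it takes over 32 s, if anything falls off the work surface, if the arm or the gripper's body presses on something with over 40 N, if the wrist force passes 120 N, or if a joint passes its speed limit or range.

### The arm

A 7-joint arm with a two-finger parallel gripper is mounted at the origin on the work surface. World frame = base frame: x ahead of the robot, y to its left, z up, the work surface at z = 0. Lengths are in m, angles in rad, forces in N, time in s.
With the tool pointing down it reaches from about 0.4 to 0.85 m from the base axis. Payload 10.4 kg.
Tool frame: the origin (TCP) lies at the centre of the arm's flange, where the gripper is bolted on; the fingertips stand 182 mm ahead of it and the grasp point (between the pads) lies 164 mm ahead of it; z points along the fingers, y is the line along which they close (so a half turn about z gives the same grasp; the last joint's range is limited). The gripper opens to 87 mm and grips with 3 to 60 N. Pads are 19 mm wide; open, the fingers measure 117 mm over their backs; the gripper's body (75 mm by 190 mm) begins 51 mm behind the grasp point.
Start: joints at [-1.361, 0.332, -0.065, 1.46, 0.022, 1.35, -0.088], TCP at [0.144, 0.608, 0.405] pointing down, gripper open.
Joint ranges: [-2.6, 2.6], [-0.5, 2.12], [-1.47, 1.34], [0.16, 2.42], [-1.27, 4.41], [0.06, 2.06], [-2.6, 2.6]. Speed limits (rad/s): [2.22, 2.22, 2.79, 2.79, 3.14, 3.14, 3.14].

### API

Orientations are given as a unit quaternion [x, y, z, w].
In Python, from bench import manip gives the robot as it stands. The module is installed in compiled form; this text tells all that it offers.
- The arm moves only by the tool send_rows, never from a script. Its argument "targets" is a list of rows, each a list of 7 numbers: the opening, from 0 (shut) to 1 (fully open), then the shift along the tool's x, y, z in mm, then the turn, a rotation vector about the tool's x, y, z in degrees. A call has 1 to 5 rows; each row is the pose to reach, as a shift and turn from the pose commanded when the call began, along the tool's axes at that moment; what a row does not reach only later rows make up. A row lasts 1/8 s, in which the tool goes at most 62.5 mm and 10.7 degrees, less where a joint would pass 70% of its speed; a pose out of reach is approached as far as the arm can. A call with a gripper value outside its range is refused whole. The fingers move at their own pace and stop on an object; "squeeze" is the grip in N (left out, the last holds). Time passes only in rows, so rows that repeat a pose let the fingers close. It gives the time, the measured TCP pose, the force, the opening and the grip force at its end, in the units of the state.
- manip.observe(): the state, without advancing time (a new reading comes with each control period).
- manip.capture(name): name is "scene" or "top" or "wrist"; returns a dict with "color" (384x512x3 uint8, red, green, blue), "camera_matrix" (3x3 intrinsics, pixels), "rvec" (rotation vector, rad) and "tvec" (3), from world to camera coordinates, as OpenCV has them; the wrist camera has in their place "T_tool_cam" (4x4, takes a point from camera to tool coordinates, whose origin is the TCP and whose axes are the flange's). Camera axes: x right, y down, z forward; pixel columns grow to the right and rows downward; lengths in m; the calibration is good to about 2 mm. A picture is of the moment at which its call begins: read the wrist's pose just before it. There is no depth.
- manip.job_done(): hands the job in; it is judged then, once.
The state is a dict: "time": time; "joints": joint angles; "qvel": joint speeds; "effort": joint torques, N m; "position": TCP position; "tcp_rot": TCP orientation; "contact_force": force on the tool from outside, world axes, zero at the start; "torque": the same for the moment, N m; "finger_gap": opening from 0.0 (shut) to 1.0 (fully open); "grip_force": force on a finger pad.
Only numpy, scipy, OpenCV 4.12 (cv2) and the standard library are available. Lean on these libraries where they do the work, as an engineer would, in place of code of your own. Each camera call takes 0.05 s, during which the arm holds its last target. There are 200 camera calls.

## Working session

There is one attempt and no reset: what is moved stays moved. The work goes in short steps, Python scripts to look and compute and a tool call to move; the robot and the scene stay as the last step left them, time stands still between calls to the robot, and variables do not carry over. Pictures are saved under pics/ and viewed, at most 10 in all, crops included, and the job is handed in when it is done.

Besides the shell and the picture viewer there is one more tool, called after "Call:" as name(argument=value, ...), one argument or row to a line, values as JSON. send_rows: Moves the arm, as the interface text tells. Its arguments: {"type":"object","properties":{"targets":{"type":"array"},"squeeze":{"type":"number"}},"required":["targets"]}

```bash
mkdir -p pics; python3 - <<'E'
from bench import manip
import cv2,numpy as np
s=manip.observe(); print(s)
for n in("scene","top"):
    c=manip.capture(n); cv2.imwrite(f"pics/{n}0.png",c["color"][:,:,::-1]); np.savez(f"pics/{n}0.npz",**{k:np.array(v) for k,v in c.items()})
    print(n,c["camera_matrix"],c["rvec"],c["tvec"])
E
```

```text
{'time': 0.0, 'joints': array([-1.36057869,  0.33292221, -0.06468433,  1.46098355,  0.0216269 ,
        1.34988316, -0.08853665]), 'qvel': array([-1.29140009e-03, -1.13276096e-03,  1.27248590e-03, -1.74698924e-03,
        1.11935782e-03,  8.50883961e-05, -1.22627813e-04]), 'effort': array([ 4.19503476e-04, -6.23284006e+01,  2.47489032e-02, -3.89872599e+01,
       -6.12873165e-02,  4.01805143e-02,  1.55804942e-04]), 'position': array([0.14417693, 0.60800954, 0.40390211]), 'tcp_rot': array([ 1.16157807e-01,  9.93230488e-01, -7.49124086e-04, -3.68831459e-05]), 'contact_force': array([-0.49384768,  0.53569293, -0.66594114]), 'torque': array([ 0.01362861, -0.01854137,  0.05272597]), 'grip_force': 0.0, 'finger_gap': 1.000976492231695}
scene [[378.32576675   0.         257.3365744 ]
 [  0.         378.32576675 184.20153066]
 [  0.           0.           1.        ]] [ 2.26555546  1.12637845 -0.38902228] [-0.32412847 -0.30633194  1.58802232]
top [[488.85109487   0.         251.78743614]
 [  0.         488.85109487 194.28780476]
 [  0.           0.           1.        ]] [ 2.20243212 -2.14694144  0.09409283] [-0.01239166  0.56434655  1.46661688]
```

View pics/scene0.png

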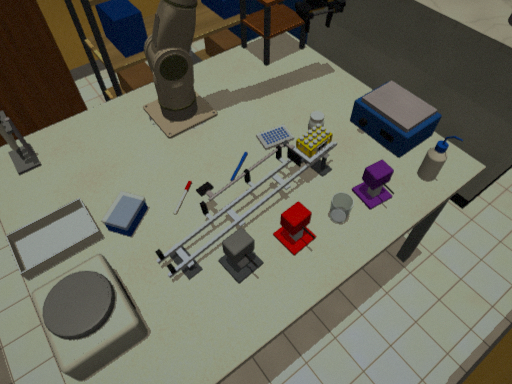

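View pics/top0.png

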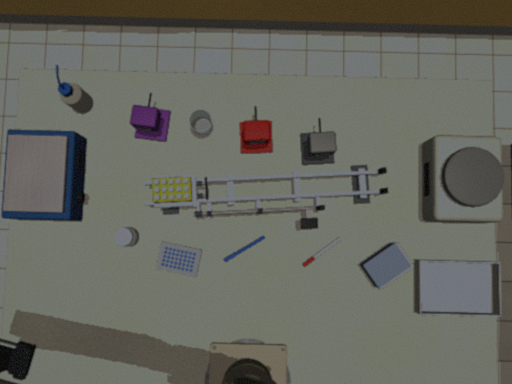

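The scene shows the rail with the yellow-rack trolley at its uphill end (scene 315,145), and the paddle at (205,188). The grey reader is at (238,250), near the downhill end. In the top view the rail runs from (150,195) to (385,180), the paddle is at (309,223) and the reader head at (322,142). I'll enlarge both views for precise pixels.

```bash
python3 - <<'E'
import cv2
a=cv2.imread("pics/top0.png")[115:245,140:400]; a=cv2.convertScaleAbs(a,alpha=1.3)
cv2.imwrite("pics/topc.png",cv2.resize(a,None,fx=3,fy=3,interpolation=cv2.INTER_CUBIC))
a=cv2.imread("pics/scene0.png")[115:285,150:350]
cv2.imwrite("pics/scenec.png",cv2.resize(a,None,fx=3.5,fy=3.5,interpolation=cv2.INTER_CUBIC))
E
```

```text
(no output)
```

View pics/topc.png

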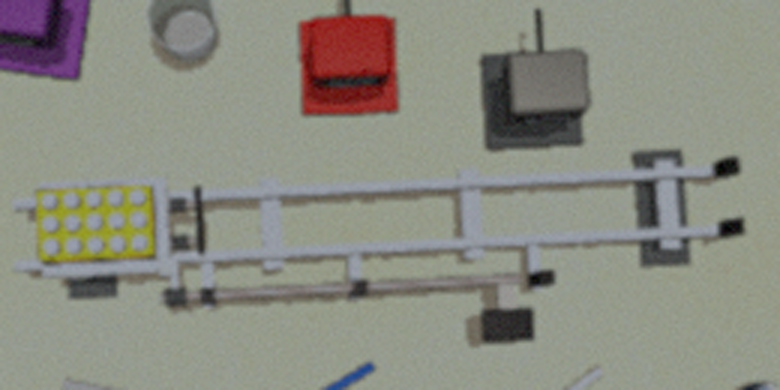

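View pics/scenec.png

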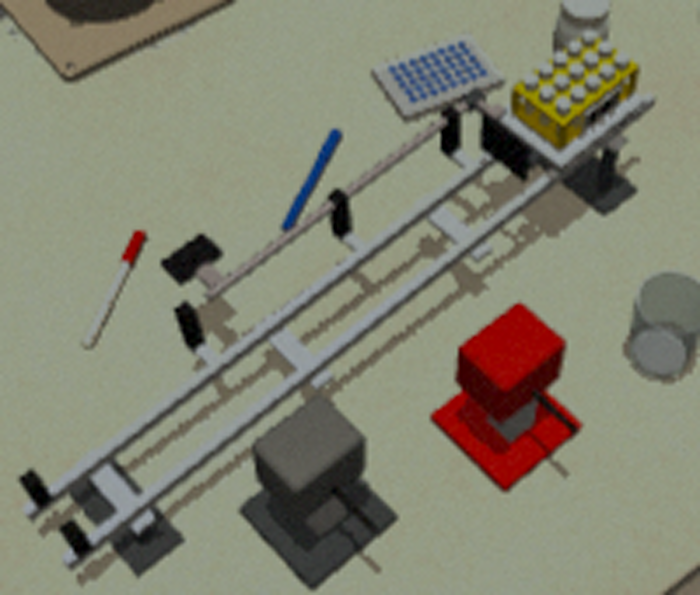

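The top crop shows the far bar from (15,203) to (715,171) and the near bar from (15,267) to (720,235). The paddle centre is at (508,325), the nose plate's top edge at (199,220) and the reader head's top at about (549,80). In the scene crop the paddle is at (192,257) and the reader head's top at (310,443).

```bash
cat > h.py <<'E'
import numpy as np,cv2
from scipy.spatial.transform import Rotation as R
def load(n): return np.load(f"pics/{n}0.npz")
def ray(c,uv):
    K=c["camera_matrix"];Rm=cv2.Rodrigues(c["rvec"])[0];t=c["tvec"].ravel()
    return -Rm.T@t, Rm.T@np.linalg.solve(K,[uv[0],uv[1],1.])
def onz(c,uv,z):
    o,d=ray(c,uv);return o+d*(z-o[2])/d[2]
def tri(a,ua,b,ub):
    o,d=ray(a,ua);p,e=ray(b,ub)
    k=np.linalg.lstsq(np.c_[d,-e],p-o,rcond=None)[0]
    A=o+d*k[0];B=p+e*k[1];return (A+B)/2,np.linalg.norm(A-B)
T=lambda u,v:((u+.5)/3-.5+140,(v+.5)/3-.5+115)
S=lambda u,v:((u+.5)/3.5-.5+150,(v+.5)/3.5-.5+115)
E
python3 - <<'E'
from h import *
np.set_printoptions(precision=4,suppress=True)
t=load("top");s=load("scene")
P=lambda n,a,b:print(n,*tri(t,T(*a),s,S(*b)))
P("paddle",(508,325),(192,257))
P("readerhead",(549,80),(310,443))
P("plate top mid",(199,219),(507,132)) 
P("far bar low end",(715,171),(70,563));P("near low end",(720,235),(28,513))
U=[onz(t,T(*p),.1002) for p in((15,203),(15,267))]
D=[onz(t,T(*p),.0498) for p in((712,171),(716,235))]
print(U,D); u=sum(U)/2;d=sum(D)/2
ax=(u-d)[:2];L=np.linalg.norm(ax);ax/=L;print("L",L,"yaw",np.arctan2(-ax[0],ax[1]),"mid",(u+d)/2)
xx=np.array([ax[1],-ax[0]])
mid=((u+d)/2)[:2]
f=lambda p:(xx@(p[:2]-mid),ax@(p[:2]-mid))
for n,p,z in(("reader top",(549,80),.132),("reader foot",(533,100),.005),("paddle",(508,325),.1),("plate",(199,219),.155),("rack",(96,222),.17),("bufs",(730,197),.07)):
    print(n,onz(t,T(*p),z),f(onz(t,T(*p),z)))
print("reader scene",f(onz(s,S(310,443),.132)))
E
```

```text
paddle [ 0.4785 -0.1655  0.1032] 0.0014198174836564492
readerhead [ 0.7127 -0.1979  0.128 ] 0.0006755007426446631
plate top mid [0.5684 0.1299 0.1544] 0.00046214884157122764
far bar low end [ 0.6401 -0.3892  0.0284] 0.015831064361296013
near low end [ 0.5753 -0.3955  0.0239] 0.015489277837193172
[array([0.5847, 0.3136, 0.1002]), array([0.5227, 0.3108, 0.1002])] [array([ 0.6403, -0.3734,  0.0498]), array([ 0.5758, -0.3775,  0.0498])]
L 0.6898411006224205 yaw 0.07886755657438169 mid [ 0.5809 -0.0316  0.075 ]
reader top [ 0.7121 -0.197   0.132 ] (np.float64(0.11775118881754731), np.float64(-0.17526543245055323))
reader foot [ 0.7163 -0.1985  0.005 ] (np.float64(0.1218956575588405), np.float64(-0.17710060719059195))
paddle [ 0.479  -0.1652  0.1   ] (np.float64(-0.11212101817852908), np.float64(-0.12516281651338523))
plate [0.5682 0.1297 0.155 ] (np.float64(6.90729887174793e-05), np.float64(0.16175979793489373))
rack [0.5615 0.2227 0.17  ] (np.float64(0.0007404892643817322), np.float64(0.25507603336213847))
bufs [ 0.6119 -0.3861  0.07  ] (np.float64(0.003028168761854747), np.float64(-0.35584080766769643))
reader scene (np.float64(0.11994825126440103), np.float64(-0.1777240954738666))
```

```bash
cat >> h.py <<'E'
from scipy.spatial.transform import Slerp
mid=np.array([.5809,-.0316,.0740]);a=np.array([-.0788,.9969]);c4,s4=np.cos(np.arctan(.07)),np.sin(np.arctan(.07))
xr=np.array([a[1],-a[0],0]);yr=np.array([a[0]*c4,a[1]*c4,s4]);n=np.cross(xr,yr)
F=np.c_[xr,yr,n]                       # rail frame on the bars
RT=R.from_matrix(np.c_[yr,xr,-n])      # tool: x uphill, y away, z into the bars
rail=lambda p:F.T@(np.asarray(p)-mid)
def row(pos,rot,tp,tr):                # shift mm, turn deg in tool axes
    i=rot.inv();return np.round(np.r_[i.apply(tp-pos)*1e3,(i*tr).as_rotvec(degrees=True)],1)
tip=lambda s:np.array(s["position"])+R.from_quat(s["tcp_rot"]).apply([0,0,.182])
tcp=lambda x,y,h:mid+F@[x,y,h+.182]
E
python3 - <<'E'
from h import *
from bench import manip
s=manip.observe();p=s["position"];r=R.from_quat(s["tcp_rot"])
t=load("top")
print("paddle",rail([.4785,-.1655,.103]),"plate top",rail([.5683,.1298,.155]),"nose goal",-.1734-.093)
h=Slerp([0,1],R.concatenate([r,RT]))(.5)
w1=np.array([.40,.42,.40]);w2=np.array([.46,.11,.36]);w3=tcp(-.117,-.127,.060)
print(w3);print(row(p,r,w1,h),row(w1,h,w2,RT),row(w2,RT,w3,RT))
E
```

```text
paddle [-0.11263388 -0.1230846   0.03768744] plate top [1.57380000e-04 1.67153514e-01 6.94990008e-02] nose goal -0.26639999999999997
[ 0.47557748 -0.18396311  0.30654557]
[-292.3 -123.9    4.2   -1.3    1.8   36.1] [-275.6 -156.6   28.8   -1.3    1.8   36.1] [-297.3   -7.6   32.8    0.     0.     0. ]
```

Call:
send_rows(
  targets=[
    [0,-60,-25,1,-0.3,0.4,7.2],
    [0,-120,-50,2,-0.5,0.7,14.4],
    [0,-180,-75,3,-0.8,1.1,21.6],
    [0,-240,-100,4,-1,1.4,28.9],
    [0,-292,-124,4,-1.3,1.8,36.1],
  ],
  squeeze=20,
)

```text
time: 0.72
position: [0.3973, 0.4216, 0.4005]
tcp_rot: [0.42, 0.907, 0.013, -0.014]
contact_force: [0.2, 0.6, 0.3]
finger_gap: 0.517
grip_force: 0.0
```

Call:
send_rows(
  targets=[
    [0,-55,-31,6,-0.3,0.4,7.2],
    [0,-110,-62,12,-0.5,0.7,14.4],
    [0,-165,-94,17,-0.8,1.1,21.6],
    [0,-220,-125,23,-1,1.4,28.9],
    [0,-276,-157,29,-1.3,1.8,36.1],
  ],
)

```text
time: 1.35
position: [0.4543, 0.1166, 0.3604]
tcp_rot: [0.68, 0.732, 0.025, -0.027]
contact_force: [0.9, 0.7, -0.9]
finger_gap: 0.019
grip_force: 0.0
```

```bash
python3 - <<'E'
from h import *
from bench import manip
s=manip.observe();p=s["position"];r=R.from_quat(s["tcp_rot"])
print(s["time"],p,s["joints"],s["contact_force"],s["finger_gap"]);print(row(p,r,tcp(-.117,-.124,.058),RT))
E
```

```text
1.35 [0.45426552 0.1166491  0.36041394] [-0.75428973 -0.00269089  0.43487074  1.94303153 -0.0753965   1.18460052
 -0.21834595] [ 0.86645622  0.67544045 -0.87994491] 0.01860416589550773
[-3.015e+02 -7.000e-01  3.370e+01 -0.000e+00 -2.000e-01 -3.000e-01]
```

Call:
send_rows(
  targets=[
    [0,-59,-1.5,7,0,0,0],
    [0,-118,-3,14,0,0,0],
    [0,-177,-4.5,21,0,0,0],
    [0,-236,-6,28,0,0,0],
    [0,-294,-7.5,34.5,0,0,0],
  ],
)

```text
time: 1.98
position: [0.469, -0.1734, 0.3048]
tcp_rot: [0.679, 0.734, 0.025, -0.027]
contact_force: [2.0, 0.6, -0.1]
finger_gap: 0.007
grip_force: 0.0
```

Call:
send_rows(
  targets=[
    [0,0,0,0,0,0,0],
    [0,0,0,0,0,0,0],
  ],
)

```text
time: 2.22
position: [0.4693, -0.1714, 0.3047]
tcp_rot: [0.679, 0.733, 0.024, -0.027]
contact_force: [-0.3, 0.4, -0.3]
finger_gap: 0.006
grip_force: 0.0
```

```bash
python3 - <<'E'
from h import *
from bench import manip
s=manip.observe();p=s["position"];r=R.from_quat(s["tcp_rot"])
print(s["time"],rail(tip(s)),s["joints"],s["contact_force"],s["finger_gap"]);print(row(p,r,tcp(-.117,-.124,.042),RT))
q=[]
for k in("scene","top","wrist"):
    c=manip.capture(k)["color"][:,:,::-1]
    q.append(c[115:285,100:350] if k=="scene" else c[100:270,140:390] if k=="top" else cv2.resize(c,(250,170)))
cv2.imwrite("pics/c1.png",cv2.resize(np.vstack(q[:2]),None,fx=1.75,fy=1.75)); cv2.imwrite("pics/w1.png",q[2])
E
```

```text
2.225 [-0.12247252 -0.1136188   0.05728857] [-0.39471263  0.17477521  0.74593842  1.93124881 -0.20483096  1.12101123
  0.51536383] [-0.28822626  0.3659796  -0.28917977] 0.0060519655413051685
[-9.9  5.3 15.2 -0.1 -0.2 -0.1]
```

View pics/c1.png

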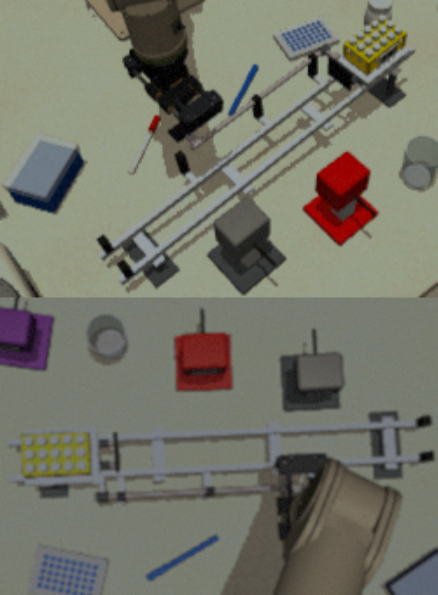

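The images show the closed gripper above the paddle, with the trolley still held and visible in the top view (55,455 in the composite). I'll correct the offset, then rehearse the catch path while the trolley is still held.

Call:
send_rows(
  targets=[
    [0,-10,5.5,0,0,0,0],
    [0,-10,5.5,0,0,0,0],
  ],
)

```text
time: 2.62
position: [0.476, -0.1816, 0.3044]
tcp_rot: [0.679, 0.733, 0.024, -0.026]
contact_force: [-0.5, -0.6, 1.1]
finger_gap: 0.008
grip_force: 0.0
```

Call:
send_rows(
  targets=[
    [0,0,0,-10,0,0,0],
    [0,15,50,-22,0,0,0],
    [0,35,100,-5,0,0,0],
    [0,54,117,30,0,0,0],
  ],
)

```text
time: 3.12
position: [0.5908, -0.1146, 0.2793]
tcp_rot: [0.678, 0.734, 0.026, -0.025]
contact_force: [-0.5, -0.2, -1.2]
finger_gap: 0.005
grip_force: 0.0
```

```bash
python3 - <<'E'
from h import *
from bench import manip
s=manip.observe();print(s["time"],rail(tip(s)),s["joints"],s["contact_force"])
c=manip.capture("top")["color"]; cv2.imwrite("pics/t2.png",c[:,:,::-1])
hsv=cv2.cvtColor(c,cv2.COLOR_RGB2HSV);m=cv2.inRange(hsv,(22,130,70),(34,255,255))
nn,l,st,ce=cv2.connectedComponentsWithStats(m);print([ (st[i],ce[i]) for i in range(1,nn) if st[i][4]>15])
E
```

```text
3.125 [ 0.00391768 -0.06859729  0.02858954] [-0.3905988   0.44891004  0.66973844  1.69508771 -0.37949043  1.13403662
  0.48170278] [-0.51369683 -0.20114347 -1.21645078]
[(array([152, 177,  39,  25, 329], dtype=int32), array([172.3100304 , 191.13981763]))]
```

Call:
send_rows(
  targets=[
    [0,-55,0,0,0,0,0],
    [0,-110,0,0,0,0,0],
    [0,-165,0,0,0,0,0],
    [0,-206,0,0,0,0,0],
  ],
)

```text
time: 3.68
position: [0.6033, -0.3237, 0.2639]
tcp_rot: [0.679, 0.733, 0.024, -0.027]
contact_force: [1.5, 0.3, -0.2]
finger_gap: 0.005
grip_force: 0.0
```

Call:
send_rows(
  targets=[
    [0,0,0,0,0,0,0],
    [0,0,0,0,0,0,0],
  ],
)

```text
time: 3.92
position: [0.604, -0.3205, 0.2636]
tcp_rot: [0.679, 0.734, 0.025, -0.027]
contact_force: [0.4, 1.0, 0.7]
finger_gap: 0.003
grip_force: 0.0
```

```bash
python3 - <<'E'
from h import *
from bench import manip
s=manip.observe();print(s["time"],rail(tip(s)),s["joints"],s["contact_force"],s["tcp_rot"],RT.as_quat())
c=manip.capture("top")["color"]; cv2.imwrite("pics/t3.png",np.hstack([cv2.imread("pics/t2.png")[100:300,140:400],c[100:300,140:400,::-1]]))
E
```

```text
3.925 [ 2.16630025e-04 -2.75288527e-01  2.73854600e-02] [-0.01472628  0.65886924  0.66743008  1.45422069 -0.47762172  1.22773117
  0.81195357] [0.39777438 0.95698037 0.74937242] [ 0.67862077  0.73357639  0.02476355 -0.0269497 ] [ 0.67826117  0.73398998  0.02370991 -0.02565801]
```

View pics/t3.png

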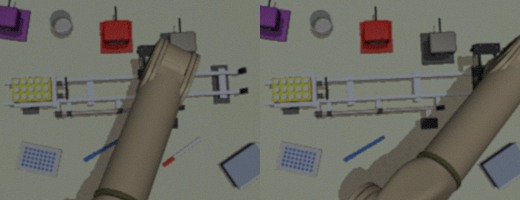

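The left frame shows the gripper over the rail at the catch point, with the rack clear of the arm at (32,90). In the right frame the fingers are at the end pose beside the reader, with nothing disturbed. Next is back to the paddle for a light touch.

Call:
send_rows(
  targets=[
    [0,40,-25,-40,0,0,0],
    [0,80,-60,-45,0,0,0],
    [0,120,-100,-40,0,0,0],
    [0,151,-117,-18,0,0,0],
    [0,151,-117,-18,0,0,0],
  ],
)

```text
time: 4.6
position: [0.4745, -0.1776, 0.2915]
tcp_rot: [0.677, 0.735, 0.025, -0.029]
contact_force: [-0.3, -1.0, -0.0]
finger_gap: 0.007
grip_force: 0.0
```

Call:
send_rows(
  targets=[
    [0,0,0,3,0,0,0],
    [0,0,0,8,0,0,0],
    [0,0,0,11,0,0,0],
    [0,0,0,11,0,0,0],
  ],
)

```text
time: 5.1
position: [0.4756, -0.181, 0.2811]
tcp_rot: [0.679, 0.733, 0.024, -0.027]
contact_force: [-0.3, -0.6, 0.8]
finger_gap: 0.006
grip_force: 0.1
```

```bash
cat >> h.py <<'E'
_d=load("top")
def left(c=None,cam=_d):   # rail coords of the rack's uphill edge in the top view
    if c is None:
        from bench import manip; c=manip.capture("top")["color"]
    m=cv2.inRange(cv2.cvtColor(c,cv2.COLOR_RGB2HSV),(22,130,70),(34,255,255))
    nn,l,st,ce=cv2.connectedComponentsWithStats(m);i=1+np.argmax(st[1:,4]);ys,xs=np.where(l==i)
    rows=[y for y in np.unique(ys) if (ys==y).sum()>6]
    e=np.median([xs[ys==y].min() for y in rows]);
    e=np.mean(np.sort([xs[ys==y].min() for y in rows])[:len(rows)*2//3])
    o,d=ray(cam,(e,np.mean(rows)));o=F.T@(o-mid);d=F.T@d
    return (o+d*(.06-o[2])/d[2])[1],st[i],ce[i]
E
python3 - <<'E'
from h import *
from bench import manip
s=manip.observe();print(s["time"],rail(tip(s)),s["contact_force"]);print(left())
print(left(cv2.imread("pics/t2.png")[:,:,::-1].copy()),left(load("top")["color"]))
E
```

```text
5.1 [-0.11682487 -0.12541019  0.03437365] [-0.33604217 -0.56784666  0.76032812]
(np.float64(0.3150150095640555), array([152, 178,  39,  24, 330], dtype=int32), array([172.36060606, 190.98181818]))
(np.float64(0.31531611618585476), array([152, 177,  39,  25, 329], dtype=int32), array([172.3100304 , 191.13981763])) (np.float64(0.3149393044786793), array([152, 178,  39,  24, 334], dtype=int32), array([172.41317365, 190.99401198]))
```

Call:
send_rows(
  targets=[
    [0,0,0,2,0,0,0],
    [0,0,0,4,0,0,0],
    [0,0,0,4,0,0,0],
  ],
)

```text
time: 5.52
position: [0.4754, -0.1804, 0.2772]
tcp_rot: [0.679, 0.733, 0.024, -0.027]
contact_force: [0.1, -0.0, 0.2]
finger_gap: 0.007
grip_force: 0.4
```

```bash
python3 - <<'E'
from h import *
from bench import manip
s=manip.observe();print(s["time"],rail(tip(s)),s["contact_force"])
c=manip.capture("scene")["color"][150:230,165:265,::-1];cv2.imwrite("pics/p1.png",cv2.resize(c,None,fx=5,fy=5,interpolation=cv2.INTER_CUBIC))
E
```

```text
5.525 [-0.11692094 -0.12503277  0.03045914] [ 0.07708376 -0.01485414  0.23305879]
```

View pics/p1.png

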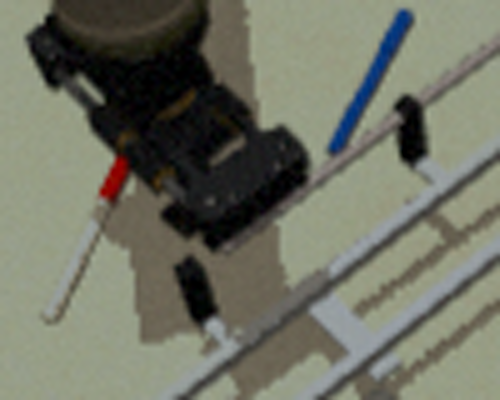

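The gripper hides the paddle in this view (fingers at about (190,225)), so I'll go by force in small steps.

Call:
send_rows(
  targets=[
    [0,0,0,3,0,0,0],
  ],
)

```text
time: 5.7
position: [0.4756, -0.1801, 0.2744]
tcp_rot: [0.679, 0.733, 0.025, -0.026]
contact_force: [-0.3, -0.0, 3.2]
finger_gap: 0.006
grip_force: 1.4
```

Call:
send_rows(
  targets=[
    [0,0,0,3,0,0,0],
  ],
)

```text
time: 5.82
position: [0.4757, -0.1798, 0.2713]
tcp_rot: [0.679, 0.733, 0.025, -0.026]
contact_force: [0.2, -0.7, 3.6]
finger_gap: 0.006
grip_force: 1.3
```

```bash
python3 - <<'E'
from h import *
from bench import manip
s=manip.observe();print(s["time"],rail(tip(s)),s["contact_force"],s["effort"]);print(left())
E
```

```text
5.825 [-0.11646359 -0.12485244  0.02457664] [ 0.17210983 -0.72600423  3.59909515] [ -0.09216605 -38.05354357   6.4872618  -31.46435022  -0.12672003
   0.68828356  -0.05655643]
(np.float64(0.30679896609164947), array([155, 177,  39,  25, 349], dtype=int32), array([175.46991404, 191.04011461]))
```

The trolley is already rolling: the rack's edge has moved from 152 to 155 px. I'll press the paddle fully now and move over to the catch position.

Call:
send_rows(
  targets=[
    [0,0,0,9.5,0,0,0],
    [0,0,0,-42,0,0,0],
    [0,15,50,-55,0,0,0],
    [0,35,100,-38,0,0,0],
    [0,54,117,-3,0,0,0],
  ],
)

```text
time: 6.5
position: [0.5904, -0.1155, 0.2777]
tcp_rot: [0.678, 0.734, 0.025, -0.026]
contact_force: [0.1, -0.5, -2.0]
finger_gap: 0.006
grip_force: 0.0
```

```bash
python3 - <<'E'
from h import *
from bench import manip
s=manip.observe();print(s["time"],rail(tip(s)),s["contact_force"])
e=left();print(e,"rolled",.315-e[0],"nose",.164-.315+e[0])
E
```

```text
6.5 [ 0.00316698 -0.0695508   0.0271252 ] [ 0.12218682 -0.47309693 -2.005049  ]
(np.float64(0.19702327062428926), array([195, 176,  38,  24, 313], dtype=int32), array([212.6485623, 188.9201278])) rolled 0.11797672937571074 nose 0.046023270624289264
```

Call:
send_rows(
  targets=[
    [0,-5,-2,0,0,0,0],
  ],
)

```text
time: 6.68
position: [0.5862, -0.1212, 0.2758]
tcp_rot: [0.678, 0.734, 0.023, -0.028]
contact_force: [0.9, 0.2, 0.1]
finger_gap: 0.006
grip_force: 0.0
```

```bash
python3 - <<'E'
from h import *
from bench import manip
s=manip.observe();print(s["time"],rail(tip(s)),s["contact_force"])
e=left();print(e,"rolled",.315-e[0],"nose",.164-.315+e[0])
E
```

```text
6.675 [-0.00260326 -0.0748593   0.02560237] [0.93305455 0.19878291 0.07759476]
(np.float64(0.15563821052432164), array([210, 175,  37,  19, 234], dtype=int32), array([227.44444444, 184.78205128])) rolled 0.15936178947567836 nose 0.004638210524321645
```

Call:
send_rows(
  targets=[
    [0,-2,1,0,0,0,0],
    [0,-18,2,0,0,0,0],
    [0,-44,2,0,0,0,0],
    [0,-72,2,0,0,0,0],
    [0,-100,2,0,0,0,0],
  ],
)

```text
time: 7.35
position: [0.5958, -0.2243, 0.2711]
tcp_rot: [0.679, 0.733, 0.025, -0.026]
contact_force: [1.0, -2.0, -0.3]
finger_gap: 0.008
grip_force: 0.8
```

```bash
python3 - <<'E'
from h import *
from bench import manip
s=manip.observe();print(s["time"],rail(tip(s)),F.T@s["contact_force"],s["torque"],s["qvel"])
E
```

```text
7.35 [-1.57628125e-04 -1.78653710e-01  2.81219565e-02] [ 0.84966498 -2.06365446 -0.18139053] [-0.53826266 -0.18667292 -0.04960706] [ 0.41569846  0.2294238  -0.00552874 -0.26407025 -0.10695432  0.09071288
  0.36577843]
```

Contact is made: −2 N along the rail. Braking gently from here.

Call:
send_rows(
  targets=[
    [0,-26,0,0,0,0,0],
    [0,-49,0,0,0,0,0],
    [0,-69,0,0,0,0,0],
    [0,-86,0,0,0,0,0],
    [0,-100,0,0,0,0,0],
  ],
)

```text
time: 7.98
position: [0.6037, -0.3223, 0.2633]
tcp_rot: [0.679, 0.733, 0.024, -0.027]
contact_force: [-0.1, -0.3, -0.4]
finger_gap: 0.007
grip_force: 0.0
```

Call:
send_rows(
  targets=[
    [0,-11,0,0,0,0,0],
    [0,-19.5,0,0,0,0,0],
    [0,-25.5,0,0,0,0,0],
    [0,-29,0,0,0,0,0],
    [0,-30,0,0,0,0,0],
  ],
)

```text
time: 8.6
position: [0.6062, -0.351, 0.2611]
tcp_rot: [0.679, 0.733, 0.025, -0.027]
contact_force: [-0.2, -0.3, -0.5]
finger_gap: 0.007
grip_force: 0.2
```

```bash
python3 - <<'E'
from h import *
from bench import manip
s=manip.observe();print(s["time"],rail(tip(s)),F.T@s["contact_force"])
for k in("scene","top"):
    c=manip.capture(k);cv2.imwrite(f"pics/{k}5.png",c["color"][:,:,::-1]); np.savez(f"pics/{k}50.npz",**{k:np.array(v) for k,v in c.items()})
try: print(left(c["color"]))
except Exception as e: print(e)
a=cv2.imread("pics/scene5.png")[150:300,140:350];b=cv2.imread("pics/top5.png")[100:250,190:400]
cv2.imwrite("pics/v5.png",cv2.resize(np.vstack([a,b]),None,fx=2,fy=2,interpolation=cv2.INTER_CUBIC))
E
```

```text
8.6 [-3.26130957e-05 -3.06061681e-01  2.70342422e-02] [-0.26875228 -0.28470642 -0.43371579]
(np.float64(-0.14150432566682108), array([314, 171,  40,  23, 343], dtype=int32), array([330.79008746, 183.50437318]))
```

View pics/v5.png

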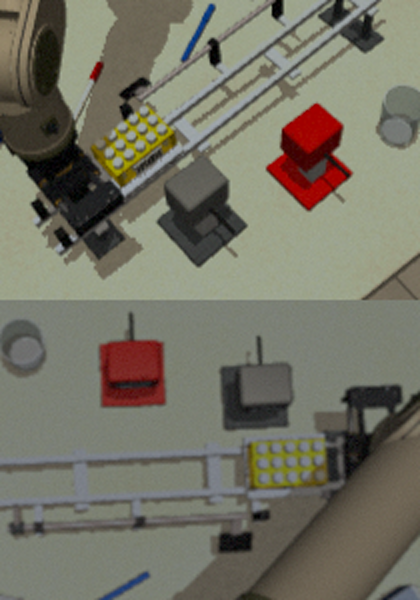

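The trolley is caught, with its plate against the fingers. In the top half of the composite the tube grid is centred at about (134,141). In the bottom half the tubes are centred at (287,463) and the reader head at (265,384), so the rack is a little past the reader.

```bash
python3 - <<'E'
from h import *
t=load("top");s=load("scene")
def pl(c,uv,h):
    o,d=ray(c,uv);o=F.T@(o-mid);d=F.T@d;return o+d*(h-o[2])/d[2]
print("start top",pl(t,T(95,222),.082))
h=lambda u,v,ou,ov:((u+.5)/2-.5+ou,(v+.5)/2-.5+ov)
print("now top",pl(t,h(287,463-300,190,100),.082),"scene",pl(s,h(134,141,140,150),.082))
for nm in("top","scene"):
    c=load(nm+"5")["color"];cam=load(nm)
    hs=cv2.cvtColor(c,cv2.COLOR_RGB2HSV);m=cv2.inRange(hs,(22,130,70),(34,255,255))
    k,l,st,ce=cv2.connectedComponentsWithStats(m);i=1+np.argmax(st[1:,4])
    hull=cv2.convexHull(np.argwhere(l==i)[:,::-1].astype(np.int32)).reshape(-1,2)
    print(nm,st[i],ce[i])
# reader head top: bright grey blob in both pictures, horizontal rail y
g=lambda p:(a@(p[:2]-mid[:2]))
print("reader y top",g(onz(t,h(265,384-300,190,100),.132)),"scene",g(onz(s,h(196,185,140,150),.132)))
E
```

```text
start top [0.00031649 0.26170427 0.082     ]
now top [ 0.00039131 -0.19059368  0.082     ] scene [ 0.01129428 -0.19970058  0.082     ]
top [314 171  40  23 343] [330.79008746 183.50437318]
scene [185 206  43  37 452] [205.81858407 224.70132743]
reader y top -0.1740006291077329 scene -0.18079879035123853
```

Call:
send_rows(
  targets=[
    [0,0,0,0,0,0,0],
    [0,0,0,0,0,0,0],
  ],
)

```text
time: 8.95
position: [0.6061, -0.3508, 0.2611]
tcp_rot: [0.679, 0.734, 0.025, -0.027]
contact_force: [0.9, -2.2, -1.0]
finger_gap: 0.005
grip_force: 0.3
```

```bash
python3 - <<'E'
from h import *
from bench import manip
s=manip.observe();print(s["time"],rail(tip(s)),F.T@s["contact_force"])
for nm in("top","scene"):
    c=manip.capture(nm);print(nm,[np.abs(c["color"].astype(int)-load(nm+"5")["color"]).mean()])
    np.savez(f"pics/{nm}60.npz",**{k:np.array(v) for k,v in c.items()})
    c=c["color"]
    m=cv2.inRange(cv2.cvtColor(c,cv2.COLOR_RGB2HSV),(22,130,70),(34,255,255))
    k,l,st,ce=cv2.connectedComponentsWithStats(m);i=1+np.argmax(st[1:,4]);print(st[i],ce[i])
a=cv2.resize(load("scene6")["color"][190:270,150:260,::-1],None,fx=5,fy=5,interpolation=cv2.INTER_CUBIC)
b=cv2.resize(np.hstack([load("top6")["color"][125:200,280:390,::-1]]),None,fx=5,fy=5,interpolation=cv2.INTER_CUBIC)
cv2.imwrite("pics/v6.png",cv2.resize(np.vstack([a,b]),None,fx=.75,fy=.75))
E
```

```text
8.95 [-5.17608826e-05 -3.05830877e-01  2.70433929e-02] [ 0.73050825 -2.28134577 -0.80233792]
top [np.float64(2.034698486328125)]
[314 171  40  23 349] [330.60744986 183.53295129]
scene [np.float64(2.1956685384114585)]
[186 206  42  37 461] [206.21908894 224.37744035]
```

View pics/v6.png

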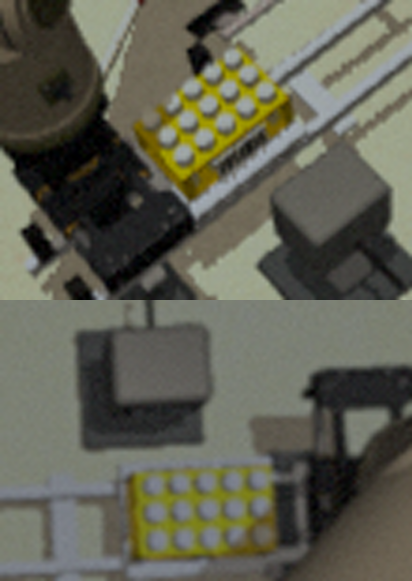

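The trolley is still against the fingers. In the composite the top-view tube grid is centred at (207,511) and the reader head's top at (164,367). In the scene half the tube grid is centred at (208,106) and the head's top at (332,190).

```bash
python3 - <<'E'
from h import *
t=load("top");s=load("scene")
g=lambda u,v,ou,ov:((u+.5)/3.75-.5+ou,(v+.5)/3.75-.5+ov)
hy=lambda p:(xr@(p-mid),a@(p[:2]-mid[:2]),p[2])
P=lambda n,ta,sb:(print(n,"tri",hy(tri(t,g(ta[0],ta[1]-300,280,125),s,g(*sb,150,190))[0]),tri(t,g(ta[0],ta[1]-300,280,125),s,g(*sb,150,190))[1]))
P("tubes",(207,511),(208,106));P("head",(164,367),(332,190))
for z in(.139,.145):print("tubes top",hy(onz(t,g(207,211,280,125),z)),"scene",hy(onz(s,g(208,106,150,190),z)))
print("head top",hy(onz(t,g(164,67,280,125),.132)),"scene",hy(onz(s,g(332,190,150,190),.132)))
print("base",hy(onz(t,g(141,88,280,125),.006)))
E
```

```text
tubes tri (np.float64(0.0008412819252289552), np.float64(-0.20195149174108187), np.float64(0.13920001896052042)) 0.002381038264701932
head tri (np.float64(0.11556743997994538), np.float64(-0.17629177151476275), np.float64(0.12945701671437526)) 0.002862434263939589
tubes top (np.float64(0.0015180892414271806), np.float64(-0.20098736749509463), np.float64(0.139)) scene (np.float64(-1.6251507571514445e-06), np.float64(-0.2028439972189756), np.float64(0.13900000000000012))
tubes top (np.float64(0.0008731065109979369), np.float64(-0.19993306847857112), np.float64(0.14500000000000002)) scene (np.float64(0.0035231850585854714), np.float64(-0.2046196178264358), np.float64(0.14500000000000013))
head top (np.float64(0.11423856249542118), np.float64(-0.17704374866023145), np.float64(0.13200000000000012)) scene (np.float64(0.117593819740761), np.float64(-0.17596870679201732), np.float64(0.132))
base (np.float64(0.12138744927094564), np.float64(-0.17662902425631283), np.float64(0.006000000000000005))
```

Call:
send_rows(
  targets=[
    [0,1,0,0,0,0,0],
    [0,3,0,0,0,0,0],
    [0,6,0,0,0,0,0],
    [0,9,0,0,0,0,0],
    [0,12,0,0,0,0,0],
  ],
)

```text
time: 9.68
position: [0.6051, -0.3388, 0.262]
tcp_rot: [0.679, 0.733, 0.025, -0.027]
contact_force: [-0.1, -1.0, 0.9]
finger_gap: 0.003
grip_force: 0.4
```

Call:
send_rows(
  targets=[
    [0,3,0,0,0,0,0],
    [0,6,0,0,0,0,0],
    [0,8.5,0,0,0,0,0],
    [0,10.2,0,0,0,0,0],
    [0,11,0,0,0,0,0],
  ],
)

```text
time: 10.3
position: [0.6043, -0.328, 0.2628]
tcp_rot: [0.679, 0.733, 0.025, -0.027]
contact_force: [0.3, -0.8, -0.8]
finger_gap: 0.003
grip_force: 0.5
```

Call:
send_rows(
  targets=[
    [0,0,0,0,0,0,0],
    [0,0,0,0,0,0,0],
  ],
)

```text
time: 10.55
position: [0.6043, -0.3282, 0.2628]
tcp_rot: [0.679, 0.733, 0.025, -0.027]
contact_force: [-0.7, -0.5, 0.5]
finger_gap: 0.004
grip_force: 0.2
```

```bash
python3 - <<'E'
from h import *
from bench import manip
s=manip.observe();print(s["time"],rail(tip(s)),F.T@s["contact_force"])
for nm in("top","scene"):
    c=manip.capture(nm)
    np.savez(f"pics/{nm}70.npz",**{k:np.array(v) for k,v in c.items()})
a_=cv2.resize(load("scene7")["color"][190:270,150:260,::-1],None,fx=5,fy=5,interpolation=cv2.INTER_CUBIC)
b=cv2.resize(load("top7")["color"][125:200,280:390,::-1],None,fx=5,fy=5,interpolation=cv2.INTER_CUBIC)
cv2.imwrite("pics/v7.png",cv2.resize(np.vstack([a_,b]),None,fx=.75,fy=.75))
E
```

```text
10.55 [-2.40266579e-05 -2.83106922e-01  2.71341440e-02] [-0.7824072  -0.38859073  0.57330664]
```

View pics/v7.png

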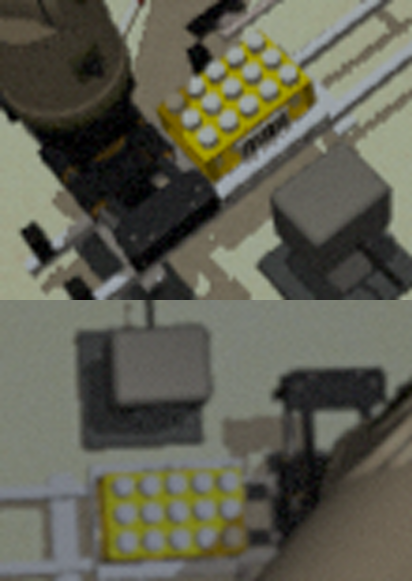

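The rack moved with the fingers. The tube grid is now centred at (176.5,512) in the top half of the composite and at (232,88) in the scene half.

```bash
python3 - <<'E'
from h import *
t=load("top");s=load("scene")
g=lambda u,v,ou,ov:((u+.5)/3.75-.5+ou,(v+.5)/3.75-.5+ov)
hy=lambda p:(xr@(p-mid),a@(p[:2]-mid[:2]),p[2])
for nm,ta,sb in(("before",(207,211),(208,106)),("tubes",(176.5,212),(232,88)),("head",(164,67),(332,190))):
    A,B=g(*ta,280,125),g(*sb,150,190);p,e=tri(t,A,s,B);z=.142 if nm!="head" else .132
    print(nm,hy(p),e,hy(onz(t,A,z))[1],hy(onz(s,B,z))[1])
E
```

```text
before (np.float64(0.0008412819252289552), np.float64(-0.20195149174108187), np.float64(0.13920001896052042)) 0.002381038264701932 -0.2004602179868329 -0.2037318075227057
tubes (np.float64(0.001115928368786873), np.float64(-0.17860794867211896), np.float64(0.1411832611542327)) 0.0022790776439581164 -0.1775300413238323 -0.17978077411365845
head (np.float64(0.11556743997994538), np.float64(-0.17629177151476275), np.float64(0.12945701671437526)) 0.002862434263939589 -0.17704374866023145 -0.17596870679201732
```

Aligned to within about 2 mm. Now hold still.

Call:
send_rows(
  targets=[
    [0,0,0,0,0,0,0],
    [0,0,0,0,0,0,0],
    [0,0,0,0,0,0,0],
    [0,0,0,0,0,0,0],
    [0,0,0,0,0,0,0],
  ],
)

```text
time: 11.28
position: [0.6043, -0.3281, 0.2628]
tcp_rot: [0.679, 0.733, 0.024, -0.027]
contact_force: [-0.1, -0.5, -0.6]
finger_gap: 0.008
grip_force: 0.2
```

Call:
send_rows(
  targets=[
    [0,0,0,0,0,0,0],
    [0,0,0,0,0,0,0],
    [0,0,0,0,0,0,0],
    [0,0,0,0,0,0,0],
    [0,0,0,0,0,0,0],
  ],
)

```text
time: 11.9
position: [0.6043, -0.3281, 0.2628]
tcp_rot: [0.679, 0.733, 0.025, -0.027]
contact_force: [-0.1, -0.2, -0.1]
finger_gap: 0.007
grip_force: 0.2
```

Call:
send_rows(
  targets=[
    [0,0,0,0,0,0,0],
    [0,0,0,0,0,0,0],
    [0,0,0,0,0,0,0],
    [0,0,0,0,0,0,0],
    [0,0,0,0,0,0,0],
  ],
)

```text
time: 12.52
position: [0.6043, -0.3282, 0.2628]
tcp_rot: [0.679, 0.733, 0.025, -0.027]
contact_force: [0.6, -0.2, -0.1]
finger_gap: 0.006
grip_force: 0.2
```

Call:
send_rows(
  targets=[
    [0,0,0,0,0,0,0],
    [0,0,0,0,0,0,0],
    [0,0,0,0,0,0,0],
    [0,0,0,0,0,0,0],
    [0,0,0,0,0,0,0],
  ],
)

```text
time: 13.15
position: [0.6043, -0.3281, 0.2628]
tcp_rot: [0.679, 0.733, 0.025, -0.027]
contact_force: [0.0, -0.9, 0.6]
finger_gap: 0.004
grip_force: 0.2
```

Call:
send_rows(
  targets=[
    [0,0,0,0,0,0,0],
    [0,0,0,0,0,0,0],
    [0,0,0,0,0,0,0],
    [0,0,0,0,0,0,0],
    [0,0,0,0,0,0,0],
  ],
)

```text
time: 13.78
position: [0.6043, -0.3282, 0.2628]
tcp_rot: [0.679, 0.733, 0.025, -0.027]
contact_force: [1.8, -0.5, 0.2]
finger_gap: 0.007
grip_force: 0.2
```

Call:
send_rows(
  targets=[
    [0,0,0,0,0,0,0],
    [0,0,0,0,0,0,0],
    [0,0,0,0,0,0,0],
    [0,0,0,0,0,0,0],
    [0,0,0,0,0,0,0],
  ],
)

```text
time: 14.4
position: [0.6043, -0.3281, 0.2628]
tcp_rot: [0.679, 0.733, 0.025, -0.027]
contact_force: [0.2, 0.2, 0.1]
finger_gap: 0.009
grip_force: 0.2
```

```bash
python3 - <<'E'
from h import *
from bench import manip
s=manip.observe();print(s["time"],rail(tip(s)),F.T@s["contact_force"])
print(left(),left(load("top7")["color"]))
print(manip.job_done())
E
```

```text
14.4 [-6.46160500e-05 -2.83048213e-01  2.71377481e-02] [0.19601872 0.182596   0.07279198]
(np.float64(-0.11837647200026608), array([306, 172,  39,  23, 334], dtype=int32), array([322.70658683, 184.15269461])) (np.float64(-0.11869604212875245), array([306, 172,  40,  23, 329], dtype=int32), array([322.83890578, 184.16413374]))
the job is handed in; nothing more can be done
None
```

Job handed in at 14.4 s: the trolley was released, caught and braked about 23 mm past the reader, then pushed back slowly and held still for over 3 s, centred to within about 2 mm by the cameras; the highest force I read at the catch was about 2 N, but I only sampled it between moves.

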